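# Top up a covered sample crate and lock its hold-down bar

## Task

Make the sample crate ready for transport: swing its aluminium hold-down bar aside until it is square to the crate and clear of all the cells, find by feel which cells are empty (some of the white discs are firm lids of jars already inside, the others sprung pads that give), and put each jar standing on the bench upright into an empty cell, fully home so that its lid is level with the deck. Then swing the bar back and drop its slot fully over the short catch bolt so that it lies flat on the crate; do not disturb the other things on the bench.

Things in the scene. Friction and masses are not known exactly. Their poses are not given: they have to be found in the camera images.
- crate: grey crate fixed to the bench, 149 x 265 mm, flat deck 77.5 mm above the bench. Origin: centre of its underside; x across its short side (away from the robot at yaw 0), y along its long side, z up. 2 rows x 3 cells, 57 mm square inside, rows at x = -35.5 and 35.5, cells at y = 70, 0, -70 mm. A jar fully home has its underside at z = 11 mm, its lid 1.5 mm below the deck
- cell0 (a point): centre of the mouth of cell 0 at deck height (near row, +y end, by the pivot). Each of the 6 mouths shows a 52 mm white disc 1 mm below the deck. In 2 cells it is the firm lid of a jar already in; in the others (empty) a sprung pad that sinks up to 65 mm at 0.4 to 0.9 N and rises again. Pressing tells them apart, looks do not. A jar's weight pushes the pad down
- cell1 (a point): centre of the mouth of cell 1 at deck height (near row, middle); else as cell0
- cell2 (a point): centre of the mouth of cell 2 at deck height (near row, -y end (next to the catch bolt)); else as cell0
- cell3 (a point): centre of the mouth of cell 3 at deck height (far row, +y end); else as cell0
- cell4 (a point): centre of the mouth of cell 4 at deck height (far row, middle); else as cell0
- cell5 (a point): centre of the mouth of cell 5 at deck height (far row, -y end); else as cell0
- pivot (a point): on the deck (at its height), 118.5 mm from the crate's centre towards +y: the axis of the tall pivot bolt (16 mm thick, 26 mm head, 57 mm high in all) on which the hold-down bar swings and slides up
- bolt_top (a point): top of the short catch bolt, 10 mm thick, standing 14 mm above the deck, 118.5 mm from the crate's centre towards -y
- bar_knob (a point): centre of the top of the black knob, 22 mm thick and 30 mm high, standing on the aluminium bar 160 mm from the pivot axis. The knob is fixed to the bar. The bar is 32 mm wide, 6 mm thick, 269 mm long; its underside lies 1 mm above the deck when down
- bar_slot (a point): underside of the bar at the middle of its slot (20 mm wide, 36 mm long, closed all round, through the bar), 237 mm from the pivot axis
- bar (a joint): angle of the bar about the pivot, rad: 0 = along the crate with the slot over the catch bolt; grows as it swings to the crate's +x side (counter-clockwise from above); about 1.57 = square to the crate, clear of all cells; limits -0.2 and 2.0. Light friction, stays where it is left
- bar_lift (a joint): height of the bar above its lowest place, m (0 to 0.028); the bar stays level and sinks by its weight (0.27 kg). It must be lifted at least 14 mm to pass over the catch bolt
- jar0: closed jar to be loaded, 52 mm diameter, 65 mm high, amber body with a 19 mm high white lid of the same diameter (straight sides, 3 mm chamfer at the foot), heavy-bottomed, about 0.25 kg, standing upright on the bench. Origin: centre of its underside, z up. May be absent (None)
- jar1: closed jar to be loaded, 52 mm diameter, 65 mm high, amber body with a 19 mm high white lid of the same diameter (straight sides, 3 mm chamfer at the foot), heavy-bottomed, about 0.25 kg, standing upright on the bench. Origin: centre of its underside, z up. May be absent (None)
- jar2: closed jar to be loaded, 52 mm diameter, 65 mm high, amber body with a 19 mm high white lid of the same diameter (straight sides, 3 mm chamfer at the foot), heavy-bottomed, about 0.25 kg, standing upright on the bench. Origin: centre of its underside, z up. May be absent (None)
- jar3: closed jar to be loaded, 52 mm diameter, 65 mm high, amber body with a 19 mm high white lid of the same diameter (straight sides, 3 mm chamfer at the foot), heavy-bottomed, about 0.25 kg, standing upright on the bench. Origin: centre of its underside, z up. May be absent (None)
- sharps_bin: bystander: yellow bin with red lid, 116 mm wide, 133 mm high; origin at the centre of its underside
- tip_box: bystander: white pipette-tip box with orange top, 85 x 120 x 58 mm; origin at the centre of its underside
- spray: bystander: blue bottle, 60 mm wide, 190 mm high; origin at the centre of its underside
Not all that is in view belongs to the job. What is shaped like the jar2 but brown or turquoise is not meant.

How it is judged (in metres and radians):
On the way, in this order (a step that is already met when the one before it is completed fails the run):
1. the bar is swung aside, clear of the cells (value of joint bar above 1.4 rad), for 0.2 s.
2. every jar from the bench is fully home in a cell (z of each of jar0, jar1, jar2, jar3 in the frame of crate below 0.016 m and x of jar0 in the frame of crate between -0.072 and 0.072 m and y of jar0 in the frame of crate between -0.105 and 0.105 m and angle between each of jar0, jar1, jar2, jar3's own z axis and vertical below 0.12 rad and x of jar1 in the frame of crate between -0.072 and 0.072 m and y of jar1 in the frame of crate between -0.105 and 0.105 m and x of jar2 in the frame of crate between -0.072 and 0.072 m and y of jar2 in the frame of crate between -0.105 and 0.105 m and x of jar3 in the frame of crate between -0.072 and 0.072 m and y of jar3 in the frame of crate between -0.105 and 0.105 m), for 0.3 s.
3. the bar's slot has dropped over the catch bolt (value of joint bar between -0.05 and 0.05 rad and value of joint bar_lift below 0.004 m), for 0.3 s.
At the end, for the whole second after the job is handed in: Every jar present stands in a cell of the crate, upright (within 0.12 rad), its underside less than 16 mm above the crate's underside (home within 5 mm), at rest; the bar is within 0.05 rad of lying along the crate and within 4 mm of its lowest place, its slot over the catch bolt (all of step 2 and all of step 3 and linear speed of each of jar0, jar1, jar2, jar3 below 0.02 m/s); the robot touches nothing.
It fails at once if the sharps bin is pushed or knocked over (distance of sharps_bin from where it was at the start of the episode above 0.03 m or angle between sharps_bin's own z axis and vertical above 0.5 rad).
It fails at once if the tip box is pushed or knocked over (distance of tip_box from where it was at the start of the episode above 0.03 m or angle between tip_box's own z axis and vertical above 0.5 rad).
It fails at once if the spray bottle is pushed or knocked over (distance of spray from where it was at the start of the episode above 0.03 m or angle between spray's own z axis and vertical above 0.5 rad).
Of stock0, stock1, stock2, stock3, stock4, stock5 only 2 to 2 are there at a start; the rules pass over those that are not, and their reading is None.
Of jar0, jar1, jar2, jar3 only 3 to 4 are there at a start; the rules pass over those that are not, and their reading is None.
At some moment in a run one of jar0, jar1, jar2, jar3 may be knocked a few centimetres aside while the robot is not near it.
It also fails if it takes over 208 s, if anything falls off the work surface, if the arm or the gripper's body presses on something with over 40 N, if the wrist force passes 120 N, or if a joint passes its speed limit or range.

## Robot

A 6-joint arm with a two-finger parallel gripper is mounted at the origin on the work surface. World frame = base frame: x ahead of the robot, y to its left, z up, the work surface at z = 0. Lengths are in mm, angles in rad, forces in N, time in s.
With the tool pointing down it reaches from about 350 to 800 mm from the base axis. Payload 7.3 kg.
Tool frame: the origin (TCP) lies midway between the tips of the shut fingers; the grasp point (between the pads) lies 19 mm behind it (robot.hold_point_z is the distance from the TCP to the grasp point, in mm); z points along the fingers, y is the line along which they close (so a half turn about z gives the same grasp; the last joint's range is limited). The gripper opens to 85 mm and grips with 20 to 120 N. Pads are 22 mm wide; open, the fingers measure 114 mm over their backs; the gripper's body (76 mm by 85 mm) begins 54 mm behind the grasp point. The pads swing forward as they close: fully open they stand 13 mm farther back than shut.
Start: joints at [-1.295, 0.342, 1.524, -0, 1.275, -0.146], TCP at [214.961, -478.999, 194.022] pointing down, gripper open.
Joint ranges: [-2.53, 2.53], [-0.77, 2.02], [0.04, 2.7], [-1, 4.14], [0.28, 2.66], [-3.11, 3.11]. Speed limits (rad/s): [2.57, 2.57, 3.14, 3.14, 3.14, 3.14].

## Interface

Orientations are given as a rotation vector (axis times angle).
In Python, from station import robot, move_gripper, imaging gives the robot as it stands. Calls block until the motion is done:
- robot.move_pose(position, orientation): joint-space move of the TCP to a pose.
- robot.servo_line(position, rot=None, rate=150, max_force=None): straight line of the TCP; rot=None keeps the orientation; rate is the mean speed in mm/s. With max_force (N) it stops when the force on the tool has changed by that much, and returns True; else False.
- robot.movej(angles): joint-space move.
- move_gripper(opening, squeeze=None): opening from 0.0 (shut) to 1.0 (fully open); squeeze is the grip in N (None keeps the last); returns when the fingers have stopped.
- robot.sleep(seconds).
- robot.inverse_kinematics(position, orientation): joint angles nearest the present ones, or None.
- imaging.read_camera(name): name is "scene" or "top"; returns the picture (420x560x3 uint8, red, green, blue); there is no depth.
- imaging.camera_info(name): a dict with "fx", "fy", "cx", "cy" (pixels), "cam_to_world" (4x4, takes a point from camera to world coordinates). Camera axes: x right, y down, z forward; pixel columns grow to the right and rows downward; lengths in mm; the calibration is good to about 2 mm. A picture is of the moment at which its call begins. camera_info takes no time and is no camera call.
A pose or a line that the arm cannot do raises robot.MotionError and nothing moves.
- robot.hand_in(): hands the job in; it is judged then, once.
Readings, each from a call of its own:
- robot.current_time_s(): time.
- robot.current_joints(): joint angles.
- robot.current_joint_vel(): joint speeds.
- robot.current_joint_torque(): joint torques, N m.
- robot.current_position(): TCP position.
- robot.current_tool_rot(): TCP orientation.
- robot.current_wrist_force(): force on the tool from outside, world axes, zero at the start.
- robot.current_ft_torque(): the same for the moment, N m.
- robot.current_grip_width(): opening from 0.0 (shut) to 1.0 (fully open).
- robot.current_grasp_force(): force on a finger pad.
Only numpy, scipy, OpenCV 4.12 (cv2) and the standard library are available. Lean on these libraries where they do the work, as an engineer would, in place of code of your own. Each camera call takes 0.05 s, during which the arm holds its last target. There are 200 camera calls.

## Working session

There is one attempt and no reset: what is moved stays moved. The work goes in short steps, each a Python script; the robot and the scene stay as the last script left them, time stands still between calls to the robot, and variables do not carry over. Pictures are saved under pics/ and viewed, at most 14 in all, crops included, and the job is handed in when it is done.

```bash
mkdir -p pics; ls
python3 - <<'E'
from station import robot, imaging
import cv2,numpy as np
np.set_printoptions(precision=4,suppress=True)
for n in("scene","top"):
    im=imaging.read_camera(n); cv2.imwrite(f"pics/{n}0.png",im[:,:,::-1])
    i=imaging.camera_info(n); print(n,i["fx"],i["fy"],i["cx"],i["cy"]);print(np.array(i["cam_to_world"]))
print(robot.current_time_s(),robot.current_tool_rot(),robot.hold_point_z)
E
```

```text
pics
scene 397.0414541541309 397.0414541541309 272.5820035722727 211.0746802764426
[[   0.8812    0.3375   -0.3309  858.861 ]
 [   0.4726   -0.6226    0.6237 -674.1355]
 [   0.0045   -0.706    -0.7082  785.6535]
 [   0.        0.        0.        1.    ]]
top 542.8983224482898 542.8983224482898 277.5566564523184 204.51130623665793
[[   0.0072   -0.9896    0.1435  270.6421]
 [  -0.9997   -0.0039    0.0234  -63.6628]
 [  -0.0226   -0.1436   -0.9894 1743.2744]
 [   0.        0.        0.        1.    ]]
0.1 [-3.0706 -0.6573  0.0001] 18.700000000000003
```

View pics/top0.png

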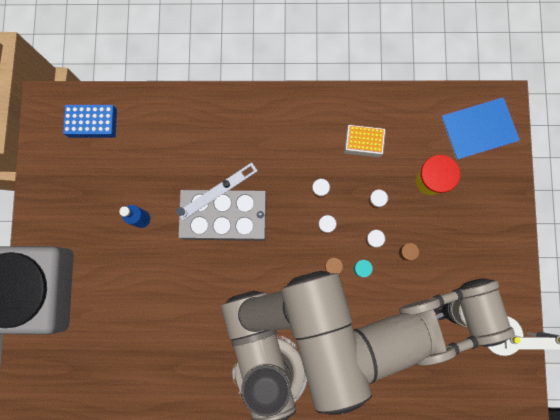

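View pics/scene0.png

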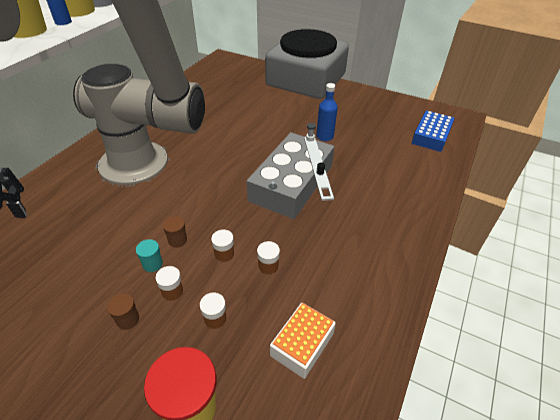

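```bash
cat > h.py <<'E'
from station import robot, move_gripper, imaging
import cv2,numpy as np
np.set_printoptions(precision=3,suppress=True)
def ray(n,px,z):
    i=imaging.camera_info(n);T=np.array(i["cam_to_world"])
    d=T[:3,:3]@np.array([(px[0]-i["cx"])/i["fx"],(px[1]-i["cy"])/i["fy"],1.])
    return (T[:3,3]+d*(z-T[2,3])/d[2])[:2]
def proj(n,p):
    i=imaging.camera_info(n);T=np.array(i["cam_to_world"])
    c=T[:3,:3].T@(np.array(p)-T[:3,3]); return np.array([i["fx"]*c[0]/c[2]+i["cx"],i["fy"]*c[1]/c[2]+i["cy"]])
def white(im,thr,amin=60,amax=900):
    hsv=cv2.cvtColor(im,cv2.COLOR_RGB2HSV)
    m=((hsv[...,2]>thr)&(hsv[...,1]<40)).astype(np.uint8)
    k,l,s,c=cv2.connectedComponentsWithStats(m,connectivity=4)
    return [(c[j],s[j]) for j in range(1,k) if amin<s[j][4]<amax]
def down(a):   # tool pointing down, closing line (tool y) at angle a from world y
    R=np.array([[np.cos(a),-np.sin(a),0],[np.sin(a),np.cos(a),0],[0,0,1]])@np.diag([-1.,1,-1])
    return cv2.Rodrigues(R)[0].ravel()
E
python3 - <<'E'
from h import *
for n in("scene","top"):
    im=cv2.imread(f"pics/{n}0.png")[:,:,::-1].copy()
    for thr in (215,):
        for c,s in white(im,thr):
            if 100<c[0]<400 and 100<c[1]<330: print(n,thr,c,s,ray(n,c,65),ray(n,c,76.5))
s=cv2.imread("pics/scene0.png")[110:330,130:360];t=cv2.imread("pics/top0.png")[150:290,160:430]
cv2.imwrite("pics/c1.png",cv2.resize(s,None,fx=2.6,fy=2.6,interpolation=cv2.INTER_CUBIC))
cv2.imwrite("pics/c2.png",cv2.resize(t,None,fx=2.9,fy=2.9,interpolation=cv2.INTER_CUBIC))
E
```

```text
scene 215 [317.808 166.065] [305 137  28  62 480] [550.22 184.87] [555.145 171.162]
scene 215 [292.109 146.464] [284 142  17  10 138] [442.671 235.11 ] [449.313 220.6  ]
scene 215 [281.214 158.844] [273 154  18  11 154] [441.65  164.457] [448.308 151.075]
scene 215 [303.086 166.331] [295 161  17  12 163] [513.312 163.412] [518.826 150.047]
scene 215 [269.667 172.511] [261 167  18  12 174] [441.799  92.789] [448.455  80.55 ]
scene 215 [292.426 180.541] [283 175  19  12 183] [513.965  92.325] [519.469  80.094]
scene 215 [221.909 237.531] [212 230  21  16 275] [ 457.525 -176.506] [ 463.93  -184.447]
scene 215 [267.901 249.781] [257 241  22  18 302] [ 572.838 -157.165] [ 577.402 -165.415]
scene 215 [167.086 275.561] [156 266  23  20 360] [ 412.618 -326.946] [ 419.739 -332.486]
scene 215 [211.888 303.273] [200 293  25  22 428] [ 539.109 -338.192] [ 544.212 -343.553]
top 215 [235.661 178.43 ] [228 171  16  16 121] [596.608 108.757] [594.374 107.576]
top 215 [320.708 186.677] [313 179  16  16 195] [ 571.053 -158.785] [ 568.995 -158.133]
top 215 [210.304 199.864] [185 184  46  31 579] [527.963 187.221] [526.2   185.502]
top 215 [378.706 197.543] [371 190  16  16 197] [ 537.23 -339.14] [ 535.403 -337.252]
top 215 [244.616 202.754] [237 195  16  16 203] [519.21   79.251] [517.506  78.272]
top 215 [123.803 210.77 ] [120 207   9   9  61] [492.312 458.774] [490.793 455.194]
top 215 [327.12 223.36] [320 216  16  16 200] [ 455.565 -178.16 ] [ 454.298 -177.376]
top 215 [198.883 225.073] [191 217  17  17 205] [448.319 220.948] [447.102 218.998]
top 215 [221.402 225.309] [214 218  16  16 204] [447.917 150.541] [446.703 149.073]
top 215 [244.049 225.544] [236 218  17  16 206] [447.521  79.878] [446.309  78.895]
top 215 [375.748 237.876] [368 230  16  16 202] [ 411.253 -327.6  ] [ 410.289 -325.792]
```

View pics/c1.png

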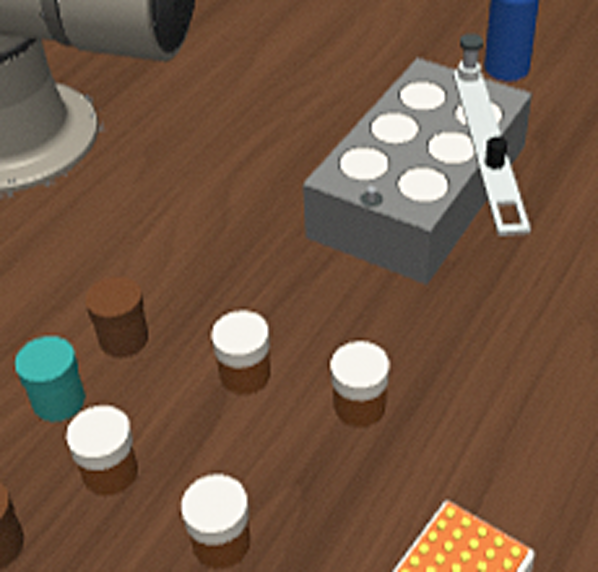

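View pics/c2.png

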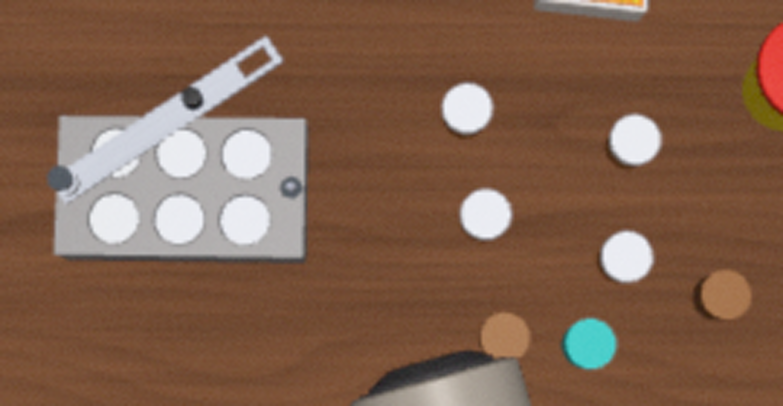

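```bash
cat >> h.py <<'E'
C=np.array([482.9,149.8]);YAW=-0.006
RC=np.array([[np.cos(YAW),-np.sin(YAW)],[np.sin(YAW),np.cos(YAW)]])
def crate(x,y): return C+RC@np.array([x,y])
CELL=[crate(x,y) for x in(-35.5,35.5) for y in(70,0,-70)]
PIV=crate(0,118.5)
def knob(th): return PIV+160*(RC@np.array([np.sin(th),-np.cos(th)]))
def dark(n,im,p,r=14):   # centroid of dark blob close to the projection of p
    u,v=np.round(proj(n,p)).astype(int);w=im[v-r:v+r,u-r:u+r].max(2)<60
    ys,xs=np.nonzero(w);return np.array([xs.mean()+u-r,ys.mean()+v-r]),w.sum()
E
python3 - <<'E'
from h import *
print(CELL,PIV)
im=cv2.imread("pics/top0.png")[:,:,::-1]
c,n=dark("top",im,[*ray("top",(227,183.5),114),114],9);k=ray("top",c,114);d=k-PIV
print("top",c,n,k,np.hypot(*d),np.arctan2(d[0],-d[1])-YAW)
im=cv2.imread("pics/scene0.png")[:,:,::-1]
c,n=dark("scene",im,[*k,105],9);k2=ray("scene",c,100);d=k2-PIV
print("scene",c,n,k2,np.hypot(*d),np.arctan2(d[0],-d[1])-YAW)
for z in(90,160):
  for th in(0,.5,1,1.57): print(th,robot.inverse_kinematics([*knob(th),z],down(th-np.pi/2)))
for p in CELL+[(572,-158),(538,-339),(456,-177),(412,-327)]:
  for z in (45,220): print(p,robot.inverse_kinematics([*p,z],down(-np.pi/2)))
E
```

```text
[array([447.821, 220.012]), array([447.401, 150.013]), array([446.981,  80.014]), array([518.819, 219.586]), array([518.399, 149.587]), array([517.979,  79.588])] [483.611 268.298]
top [226.5  185.75] 4 [564.256 131.353] 158.92604504239264 0.5382071703794769
scene [320.296 168.185] 81 [574.905 137.911] 159.1707745642319 0.6168448345924887
0 [ 0.066  0.401  1.754 -0.     0.987  0.066]
0.5 [ 0.09   0.529  1.531 -0.     1.082 -0.41 ]
1 [ 0.166  0.647  1.31   0.     1.185 -0.834]
1.57 [ 0.284  0.744  1.121 -0.     1.277 -1.286]
0 [ 0.066  0.318  1.659 -0.     1.164  0.066]
0.5 [ 0.09   0.459  1.439 -0.     1.244 -0.41 ]
1 [ 0.166  0.588  1.217  0.     1.337 -0.834]
1.57 [ 0.284  0.694  1.022 -0.     1.425 -1.286]
[447.821 220.012] [ 0.303  0.472  1.79  -0.     0.879  0.303]
[447.821 220.012] [ 0.303  0.274  1.548 -0.     1.32   0.303]
[447.401 150.013] [ 0.161  0.433  1.863 -0.     0.846  0.161]
[447.401 150.013] [ 0.161  0.223  1.617 -0.     1.302  0.161]
[446.981  80.014] [ 0.008  0.407  1.91  -0.     0.824  0.008]
[446.981  80.014] [ 0.008  0.19   1.66  -0.     1.292  0.008]
[518.819 219.586] [ 0.264  0.568  1.607 -0.     0.967  0.264]
[518.819 219.586] [ 0.264  0.395  1.371 -0.     1.375  0.264]
[518.399 149.587] [ 0.139  0.532  1.676 -0.     0.933  0.139]
[518.399 149.587] [ 0.139  0.35   1.439 -0.     1.353  0.139]
[517.979  79.588] [ 0.006  0.509  1.72  -0.     0.912  0.006]
[517.979  79.588] [ 0.006  0.321  1.482 -0.     1.339  0.006]
(572, -158) [-0.399  0.614  1.517 -0.     1.011 -0.399]
(572, -158) [-0.399  0.453  1.281 -0.     1.408 -0.399]
(538, -339) [-0.683  0.681  1.382 -0.     1.079 -0.683]
(538, -339) [-0.683  0.537  1.142 -0.     1.463 -0.683]
(456, -177) [-0.527  0.458  1.817 -0.     0.867 -0.527]
(456, -177) [-0.527  0.256  1.573 -0.     1.313 -0.527]
(412, -327) [-0.817  0.512  1.715 -0.     0.915 -0.817]
(412, -327) [-0.817  0.325  1.476 -0.     1.341 -0.817]
```

Run:
```python
from h import *
th=0.57
move_gripper(0.75,40)
robot.move_pose([*knob(th),200],down(th-np.pi/2))
print(robot.servo_line([*knob(th),90],rate=120,max_force=10),robot.current_position())
move_gripper(0,40); print(robot.current_grip_width(),robot.current_wrist_force())
robot.servo_line([*knob(th),92],rate=30)
for t in np.linspace(th,1.575,6)[1:]:
    robot.servo_line([*knob(t),92],down(t-np.pi/2),rate=130)
print(robot.current_wrist_force(),robot.current_grip_width())
robot.servo_line([*knob(1.575),90],rate=30)
move_gripper(0.6)
robot.servo_line([*knob(1.575),200],rate=200)
robot.move_pose([*CELL[1],180],down(-np.pi/2)); print(robot.current_time_s())
for n in("scene","top"): cv2.imwrite(f"pics/{n}1.png",imaging.read_camera(n)[:,:,::-1])
a=cv2.imread("pics/scene1.png")[90:330,130:410];b=cv2.imread("pics/top1.png")[120:290,160:430]
cv2.imwrite("pics/v1.png",np.hstack([cv2.resize(a,(400,343)),cv2.resize(b,(400,252)) if 0 else cv2.copyMakeBorder(cv2.resize(b,(400,252)),0,91,0,0,cv2.BORDER_CONSTANT)]))
```

```text
False [569.764 133.106  90.801]
-0.004894491383805699 [0.294 0.049 0.631]
[ 0.065 -0.075 -0.431] -0.0006621623053338674
9.7
```

View pics/v1.png

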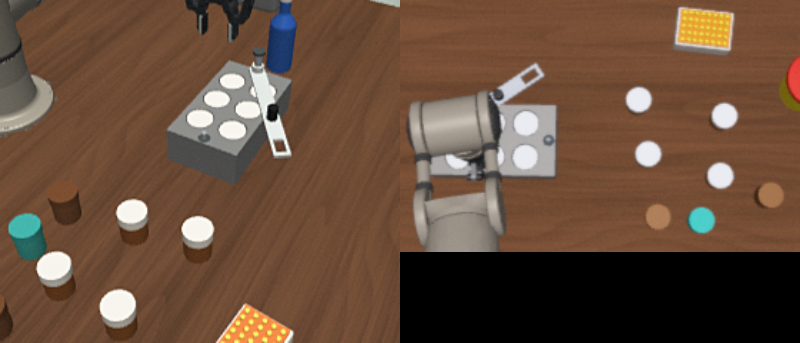

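Run:
```python
from h import *
for z in(60,80,100,114): print(z,ray("top",(226.4,183.8),z),ray("scene",(320.4,165.5),z))
for n in("scene","top"):
    print(n,proj(n,[*knob(.57),114]),proj(n,[*knob(.57),85]),proj(n,[*PIV,134]))
a=cv2.imread("pics/scene1.png")[100:200,270:350];b=cv2.imread("pics/top0.png")[150:230,170:270]
cv2.imwrite("pics/v2.png",np.hstack([cv2.resize(a,(400,500)),cv2.copyMakeBorder(cv2.resize(b,(400,320)),0,180,0,0,cv2.BORDER_CONSTANT)]))
print(robot.current_position(),robot.current_tool_rot(),robot.current_grip_width())
```

```text
60 [580.24  138.263] [553.672 196.855]
80 [576.562 135.864] [562.083 172.849]
100 [572.883 133.464] [570.495 148.843]
114 [570.308 131.785] [576.383 132.039]
scene [318.089 164.488] [317.189 172.782] [310.422 125.367]
top [225.97  184.174] [227.058 185.859] [179.69  210.867]
[447.918 150.203 179.767] [-2.22  -2.222  0.   ] 0.5975214042214493
```

View pics/v2.png

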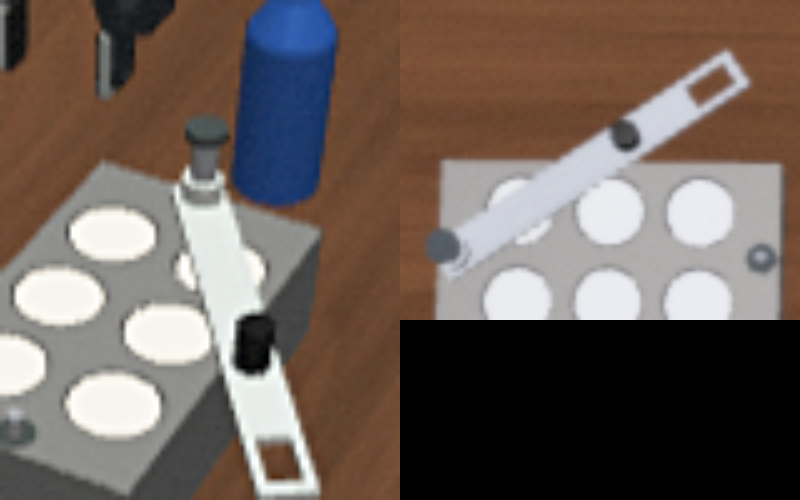

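Run:
```python
from h import *
th=0.58
move_gripper(0.75,40)
robot.move_pose([*knob(th),200],down(th-np.pi/2))
robot.servo_line([*knob(th),89],rate=120,max_force=10)
print(robot.current_position(),knob(th),robot.current_grip_width())
a=imaging.read_camera("scene")[100:200,260:380];
move_gripper(0,40); print(robot.current_grip_width(),robot.current_grasp_force())
b=imaging.read_camera("scene")[100:200,260:380];
cv2.imwrite("pics/v3.png",np.hstack([cv2.resize(x,(400,333),interpolation=cv2.INTER_CUBIC) for x in(a,b)])[:,:,::-1])
```

```text
[571.017 134.064  89.881] [570.49 133.94] 0.7447131097175052
-0.002170042513936511 0.0
```

View pics/v3.png

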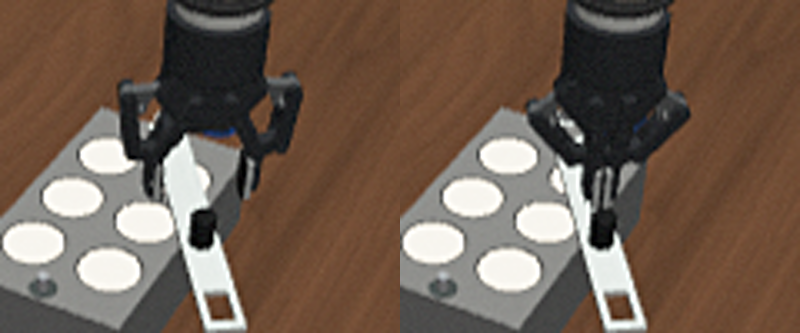

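Run:
```python
from h import *
print(proj("scene",[448,150.2,179.8]),proj("scene",[448,150.2,190]),proj("scene",[448,150.2,210]))
print(proj("scene",[571,134,90]),proj("scene",[571,134,115]),proj("scene",[571,154,90]))
print(proj("scene",[215,-479,194]),proj("scene",[215,-479,215]))
# slow press down with shut fingers
print(robot.servo_line([570.5,133.9,87],rate=15,max_force=4),robot.current_position(),robot.current_wrist_force())
```

```text
[281.721 128.61 ] [281.799 125.387] [281.956 118.94 ]
[318.097 171.392] [318.889 164.214] [320.982 167.363]
[ 20.895 252.654] [ 15.879 245.524]
False [570.369 133.896  86.792] [-1.243  0.624 -0.038]
```

Run:
```python
from h import *
for n in("scene","top"): print(n,proj(n,[0,0,0]),proj(n,[215,-479,194]),proj(n,[215,-479,260]))
a=cv2.imread("pics/scene0.png")[130:280,0:200];b=cv2.imread("pics/top0.png")[270:420,200:560]
cv2.imwrite("pics/v4.png",np.hstack([cv2.resize(a,(360,270)),cv2.copyMakeBorder(cv2.resize(b,(432,180)),0,90,0,0,cv2.BORDER_CONSTANT)]))
```

```text
scene [133.495 162.312] [ 20.895 252.654] [  4.422 229.235]
top [269.144 371.158] [438.758 304.548] [445.459 305.504]
```

View pics/v4.png

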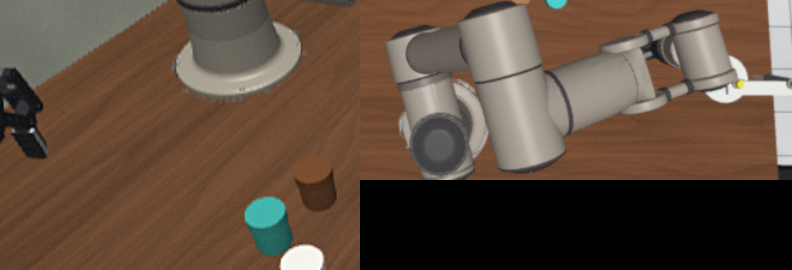

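Run:
```python
from h import *
p=robot.current_position(); robot.servo_line([p[0],p[1],180],rate=200)
q=crate(-45,-116)
robot.move_pose([*q,140],down(-np.pi/2))
print(robot.servo_line([*q,30],rate=50,max_force=4),robot.current_position(),robot.current_wrist_force())
robot.servo_line([*q,140],rate=200);print(robot.current_position(),robot.current_time_s())
im=imaging.read_camera("scene");cv2.imwrite("pics/s5.png",im[:,:,::-1])
cv2.imwrite("pics/v5.png",cv2.resize(im[80:220,200:340],(560,560),interpolation=cv2.INTER_CUBIC)[:,:,::-1])
print(proj("scene",[*q,140]))
```

```text
True [437.156  34.077  40.243] [-2.201 -0.056  7.858]
[436.611  34.12  139.16 ] 16.575
[257.389 162.374]
```

View pics/v5.png

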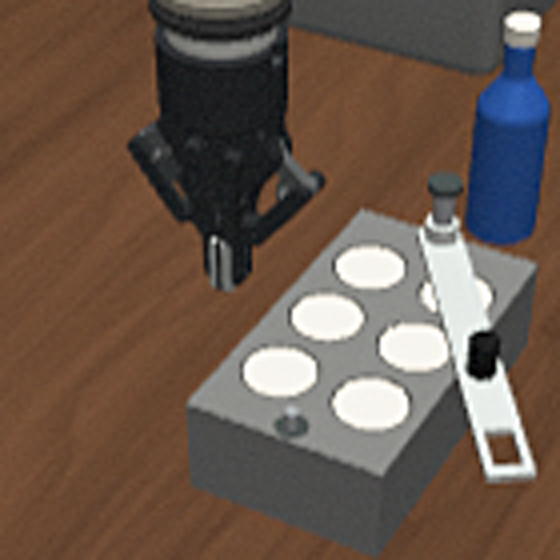

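```bash
cat >> h.py <<'E'
ZO=37.   # measured on the deck: true fingertip z = reading + ZO
def P(xy,z): return [xy[0],xy[1],z-ZO]
def line(xy,z,a=None,rate=150,f=None): return robot.servo_line(P(xy,z),None if a is None else down(a),rate=rate,max_force=f)
def go(xy,z,a=-np.pi/2): robot.move_pose(P(xy,z),down(a))
E
python3 - <<'E'
from h import *
th=0.58
move_gripper(0.75,40)
go(knob(th),200,th-np.pi/2)
print(line(knob(th),91,rate=120,f=8),robot.current_position())
move_gripper(0,40); print(robot.current_grip_width(),robot.current_wrist_force())
if robot.current_grip_width()<.1: raise SystemExit
line(knob(th),94,rate=30)
for t in np.linspace(th,1.575,6)[1:]: line(knob(t),94,t-np.pi/2,rate=130)
print(robot.current_wrist_force(),robot.current_grip_width())
line(knob(1.575),91,rate=30)
move_gripper(0.6); line(knob(1.575),200,rate=200)
move_gripper(0)
go(CELL[0],130); print(robot.current_time_s())
E
```

```text
False [571.046 133.909  54.862]
0.23809864198504063 [0.481 0.869 1.583]
[ 6.417 -0.471 -1.589] 0.24211235126060363
24.975
```

Run:
```python
from h import *
for i in (0,1,2,5,4,3):
    go(CELL[i],92)
    r=line(CELL[i],66,rate=40,f=4)
    print(i,r,robot.current_position()[2]+ZO,robot.current_wrist_force())
    line(CELL[i],92,rate=150)
go(CELL[2],220)
print(robot.current_time_s())
for n in("scene","top"): cv2.imwrite(f"pics/{n}6.png",imaging.read_camera(n)[:,:,::-1])
a=cv2.imread("pics/scene6.png")[90:330,130:410];b=cv2.imread("pics/top6.png")[100:290,160:430]
cv2.imwrite("pics/v6.png",np.hstack([cv2.resize(a,(400,343)),cv2.copyMakeBorder(cv2.resize(b,(400,281)),0,62,0,0,cv2.BORDER_CONSTANT)]))
for n in("scene","top"):
    im=cv2.imread(f"pics/{n}6.png")[:,:,::-1].copy()
    for c,s in white(im,215):
        if 100<c[0]<400 and 100<c[1]<330: print(n,c,s[4],ray(n,c,65),ray(n,c,76.5))
```

```text
0 False 65.99720117724478 [-0.626 -0.442  0.904]
1 True 76.23299603245295 [ 0.491 -0.224  7.927]
2 False 65.98996093430938 [ 0.287 -0.343  0.329]
5 False 66.04141461134176 [-0.69  -0.08   0.119]
4 True 76.23931745562038 [0.364 0.291 7.565]
3 False 66.05403383108398 [0.429 0.437 0.424]
33.925
scene [335.04  147.062] 272 [559.373 295.121] [564.152 279.653]
scene [292.129 146.432] 139 [442.654 235.289] [449.296 220.776]
scene [313.828 153.331] 145 [515.275 235.094] [520.758 220.585]
scene [281.271 158.852] 155 [441.813 164.505] [448.468 151.122]
scene [371.17  158.304] 112 [674.405 293.997] [677.349 278.547]
scene [303.415 166.316] 171 [514.118 163.932] [519.619 150.558]
scene [269.724 172.5  ] 174 [441.918  92.911] [448.572  80.671]
scene [292.426 180.541] 183 [513.965  92.325] [519.469  80.094]
scene [221.909 237.531] 275 [ 457.525 -176.506] [ 463.93  -184.447]
scene [267.897 249.811] 301 [ 572.872 -157.246] [ 577.436 -165.495]
scene [167.116 275.568] 361 [ 412.688 -326.928] [ 419.807 -332.469]
scene [211.905 303.291] 430 [ 539.163 -338.21 ] [ 544.265 -343.57 ]
top [186.054 150.821] 112 [685.57 268.59] [682.726 266.314]
top [184.26  186.891] 312 [569.021 270.597] [566.976 268.307]
top [320.708 186.677] 195 [ 571.053 -158.785] [ 568.995 -158.133]
top [378.706 197.543] 197 [ 537.23 -339.14] [ 535.403 -337.252]
top [327.12 223.36] 200 [ 455.565 -178.16 ] [ 454.298 -177.376]
top [194.579 224.947] 76 [448.649 234.429] [447.429 232.386]
top [220.17 228.33] 106 [438.451 154.177] [437.301 152.684]
top [375.749 237.916] 203 [ 411.129 -327.602] [ 410.166 -325.793]
```

View pics/v6.png

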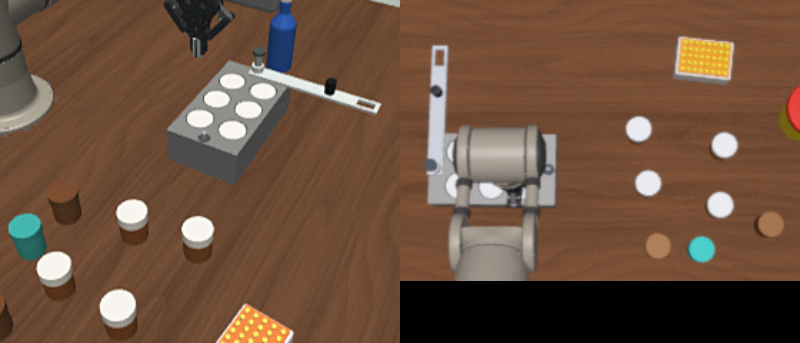

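```bash
cat >> h.py <<'E'
def jars():
    """jar lids on the bench (y<-60), mean of both views where they agree"""
    S={}
    for n in("scene","top"):
        im=imaging.read_camera(n).copy()
        pts=[ray(n,c,65) for c,s in white(im,215,90,600)]
        S[n]=[p for p in pts if 300<p[0]<700 and -480<p[1]<-60]
    return [(p+q)/2 for p in S["scene"] for q in S["top"] if np.hypot(*(p-q))<8]
def pick(p):
    move_gripper(0.9,60); go(p,180); line(p,45,rate=140)
    move_gripper(0,60); w=robot.current_grip_width(); print("grip",w,robot.current_position())
    if not .5<w<.7: raise SystemExit("no jar")
    line(p,180,rate=180)
def place(i):
    c=CELL[i]; go(c,170); line(c,130,rate=150)
    r=line(c,76,rate=60,f=7); print("place",i,r,robot.current_position()[2]+ZO,robot.current_wrist_force())
    return r
def finish(i):
    c=CELL[i]; move_gripper(0.85); robot.sleep(.3); line(c,125,rate=180); move_gripper(0)
    r=line(c,73,rate=45,f=8); print("press",r,robot.current_position()[2]+ZO); line(c,180,rate=200)
E
python3 - <<'E'
from h import *
J=jars(); print(J)
p=min(J,key=lambda p:-p[1]); pick(p)
if not place(2): finish(2)
print(robot.current_time_s())
E
```

```text
[array([ 456.54 , -177.286]), array([ 571.946, -157.975]), array([ 411.908, -327.265]), array([ 538.19 , -338.644])]
grip 0.584958718970053 [ 572.767 -158.333    9.392]
place 2 False 76.1839091815512 [-0.472 -0.041 -2.913]
press True 75.31487067553923
44.2667
```

Run:
```python
from h import *
for i in (5,3,0):
    J=jars(); print(np.array(J))
    p=max(J,key=lambda p:p[1]); pick(p)
    if place(i): raise SystemExit("jam")
    finish(i)
go(CELL[1],230)
print(robot.current_time_s(),jars())
for n in("scene","top"): cv2.imwrite(f"pics/{n}7.png",imaging.read_camera(n)[:,:,::-1])
a=cv2.imread("pics/scene7.png")[90:330,130:410];b=cv2.imread("pics/top7.png")[100:290,160:430]
cv2.imwrite("pics/v7.png",np.hstack([cv2.resize(a,(400,343)),cv2.copyMakeBorder(cv2.resize(b,(400,281)),0,62,0,0,cv2.BORDER_CONSTANT)]))
```

```text
[[ 456.545 -177.333]
 [ 411.979 -327.299]
 [ 538.19  -338.644]]
grip 0.5886353506159735 [ 457.204 -177.752    9.19 ]
place 5 False 76.15850073976745 [ 0.62  -0.014 -1.072]
press True 75.44430953855621
[[ 411.97  -327.264]
 [ 538.19  -338.644]]
grip 0.5860138918242407 [ 412.525 -327.857    9.25 ]
place 3 False 76.15420646269433 [ 0.916 -0.408 -2.086]
press True 75.48994048170988
[[ 538.19  -338.644]]
grip 0.5882807278934307 [ 538.901 -339.183    9.459]
place 0 False 76.09652758719017 [ 0.555 -0.383 -1.701]
press True 75.3817210302619
78.725 []
```

View pics/v7.png

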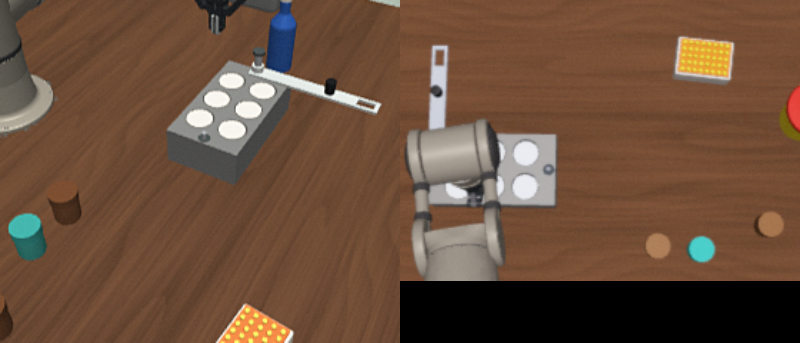

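Run:
```python
from h import *
t0=1.575
move_gripper(0.7,80); go(knob(t0),200,t0-np.pi/2); line(knob(t0),91,rate=120,f=8)
move_gripper(0,80); print(robot.current_grip_width())
line(knob(t0),112,rate=60); print(robot.current_wrist_force())
for t in np.linspace(t0,0,8)[1:]: line(knob(t),112,t-np.pi/2,rate=130)
print(robot.current_position(),knob(0),robot.current_wrist_force())
r=line(knob(0),90.5,rate=30,f=8); print(r,robot.current_position()[2]+ZO,robot.current_wrist_force())
print(robot.current_time_s())
```

```text
0.22632183301127007
[ 0.712  0.422 -1.926]
[484.221 111.003  75.803] [482.651 108.301] [ 0.014 10.911 -2.37 ]
True 91.598521376586 [-0.153  1.379  5.06 ]
86.525
```

Run:
```python
from h import *
move_gripper(0.6); line(knob(0),220,rate=150); robot.move_pose([400,-150,260],down(-np.pi/2)); robot.sleep(.5)
print(robot.current_time_s(),robot.current_wrist_force())
a=imaging.read_camera("scene")[110:230,230:350];b=imaging.read_camera("top")[165:255,165:285]
cv2.imwrite("pics/v8.png",np.hstack([cv2.resize(a,(400,400)),cv2.copyMakeBorder(cv2.resize(b,(400,300)),0,100,0,0,cv2.BORDER_CONSTANT)])[:,:,::-1])
```

```text
89.5417 [-0.918  0.372  0.055]
```

View pics/v8.png

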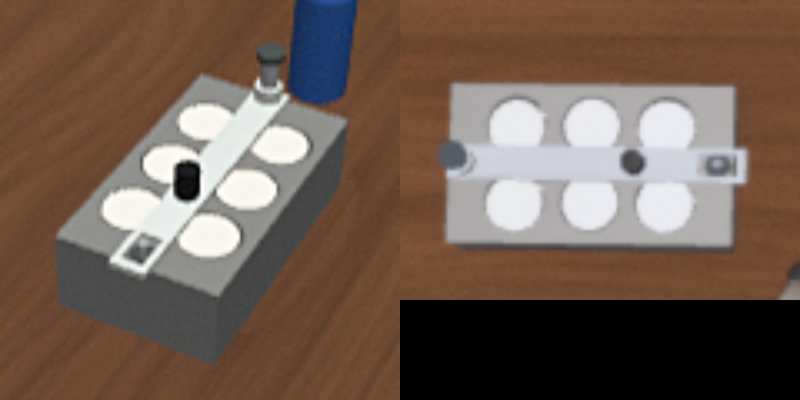

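The bar lies flat along the crate with the bolt showing in its slot (bolt at 718,165 in the right panel), all six discs are level with the deck, and the arm is clear, so I'm handing in.

```bash
python3 -c "
from station import robot
print(robot.hand_in())"
```

```text
the job is handed in; nothing more can be done
None
```

I handed the job in at about 90 s of the 208 s allowed, and no verdict came back. All four jars are home in the empty cells (0, 2, 3 and 5), and the bar lies flat with its slot over the catch bolt. The fingertips sat about 37 mm higher than the arm's position reading, so I touched the deck to measure this and corrected for it after the first two tries for the knob closed on nothing.

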